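# Make up the soldering kit and the relay-change kit

### The job

Make up the two service kits from the parts on the bench. In the orange soldering tray stand the reel of solder in the large nest next to the label tab, the yellow tub of brass wool in the middle nest and the cream flux bottle with the spout in the far nest; in the green relay-change tray lay the yellow screwdriver along the long nest and stand the blue relay in the short one, everything down flat on the nest floors. Leave the bottle of green cleaner standing where it is and do not tip either bottle over.

Things in the scene. Friction and masses are not known exactly. Their poses are not given: they have to be found in the camera images.
- solder_tray: Orange kit tray, 3 nests in a row, 210 x 80 mm, fixed. Nest floors 8 mm, walls 17 mm above the bench, walls open mid-nest on both long sides for fingers closing along y. Origin: centre of underside; x along the row, away from the white-labelled end tab (robot side); z up. Nest centres (y = 0): reel x = -65 mm (72 x 72), brass wool x = +6 (62 along x, 72 across), flux x = +71 (60 along, 72 across).
- relay_tray: Green kit tray, 2 nests in a row, 191 x 50 mm, fixed. Nest floors 8 mm, walls 17 mm above the bench, walls open mid-nest on both long sides for fingers closing along y. Origin: centre of underside; x along the row, away from the white-labelled end tab (robot side); z up. Nest centres (y = 0): screwdriver x = -26 mm (131 along x, 42 across), relay x = +67.5 mm (48 along x, 42 across).
- solder_reel: White flanged reel of solder wire lying flat on a flange, 54 mm diameter, 30 mm high, 0.22 kg. Origin: centre of its underside; z up along its axis.
- brass_wool_tub: Round yellow tub of brass wool (soldering tip cleaner), 44 mm diameter at its widest (mid height), 25 mm high, open side up. Origin: centre of its underside; z up.
- flux_bottle: Cream squeeze bottle with a pointed spout, standing; 42 mm diameter in its lower half, 94 mm high to the spout tip, 60 g. Origin: centre of its underside; z up.
- relay: Small blue cube-like relay on a dark base, 24 x 30 mm and 24 mm high, standing on its base (gripped faces 22 mm apart along its x, 28 mm along its y). Origin: centre of its underside; z up.
- driver_mid (a point): Yellow-handled screwdriver lying flat, 107 mm long, 50 g. This point: mid length, on its axis, about 7.5 mm above what it lies on; y runs along the tool toward the handle end. The round handle, 16 mm thick, spans y = +2 to +54 mm; the shaft is the -y half and too thin to grip. Grip the handle about 28 mm along +y. Either way round will do in its nest.
- cleaner_bottle: Bottle of green cleaner with a white cap, standing; 36 mm diameter, 82 mm high. It is in no kit and stays where it stands. Origin: centre of its underside; z up.
There are look-alikes about, which are no part of the job. What is shaped like the brass_wool_tub but black is not meant. What is shaped like the flux_bottle but purple is not meant.

How it is judged:
At the end, for the whole second after the job is handed in: Each of the five things rests on the floor of its own nest (height within 4 mm), within 12 mm of the nest centre along the tray and 16 mm across; reel, tub, flux bottle and relay upright within 0.15 rad, screwdriver along its nest within 0.25 rad. The cleaner bottle stands within 30 mm of its start (x of solder_reel in the frame of solder_tray between -0.077 and -0.053 m and y of solder_reel in the frame of solder_tray between -0.016 and 0.016 m and z of solder_reel in the frame of solder_tray between 0.004 and 0.012 m and angle between each of solder_reel, brass_wool_tub, flux_bottle, relay's own z axis and vertical below 0.15 rad and linear speed of each of solder_reel, brass_wool_tub, flux_bottle, relay below 0.02 m/s and x of brass_wool_tub in the frame of solder_tray between -0.006 and 0.018 m and y of brass_wool_tub in the frame of solder_tray between -0.016 and 0.016 m and z of brass_wool_tub in the frame of solder_tray between 0.004 and 0.012 m and x of flux_bottle in the frame of solder_tray between 0.059 and 0.083 m and y of flux_bottle in the frame of solder_tray between -0.016 and 0.016 m and z of flux_bottle in the frame of solder_tray between 0.004 and 0.012 m and x of relay in the frame of relay_tray between 0.0555 and 0.0795 m and y of relay in the frame of relay_tray between -0.016 and 0.016 m and z of relay in the frame of relay_tray between 0.004 and 0.012 m and x of driver_mid in the frame of relay_tray between -0.038 and -0.014 m and y of driver_mid in the frame of relay_tray between -0.016 and 0.016 m and z of driver_mid in the frame of relay_tray between 0.0115 and 0.0195 m and angle between the y axis of driver_mid and the x axis of relay_tray, either way round below 0.25 rad and distance of cleaner_bottle from where it was at the start of the episode below 0.03 m and angle between cleaner_bottle's own z axis and vertical below 0.3 rad); the robot touches nothing.
It fails at once if the flux bottle is tipped over (angle between flux_bottle's own z axis and vertical above 0.7 rad).
It fails at once if the cleaner bottle is tipped over or pushed away (angle between cleaner_bottle's own z axis and vertical above 0.7 rad or distance of cleaner_bottle from where it was at the start of the episode above 0.03 m).
It also fails if it takes over 125 s, if anything falls off the work surface, if the arm or the gripper's body presses on something with over 40 N, if the wrist force passes 120 N, or if a joint passes its speed limit or range.

### The arm

A 6-joint arm with a two-finger parallel gripper is mounted at the origin on a cart in front of the work surface, level with it; the furniture and walls round the work are solid. World frame = base frame: x ahead of the robot, y to its left, z up, the work surface at z = 0. Lengths are in m, angles in rad, forces in N, time in s.
With the tool pointing down it reaches from about 0.3 to 0.875 m from the base axis. Payload 6.4 kg.
Tool frame: the origin (TCP) lies on the centre line of the jaws, within the pads' length; the fingertips stand 25 mm ahead of it and the grasp point (between the pads) lies 6 mm ahead of it (ctrl.tip_reach is the distance from the TCP to the fingertips, in m); z points along the fingers, y is the line along which they close (so a half turn about z gives the same grasp; the last joint's range is limited). The gripper opens to 85 mm and grips with 20 to 120 N. Pads are 22 mm wide; open, the fingers measure 114 mm over their backs; the gripper's body (76 mm by 85 mm) begins 54 mm behind the grasp point. The pads swing forward as they close: fully open they stand 13 mm farther back than shut.
Start: joints at [0.962, 0.181, 1.607, -0, 1.354, -0.206], TCP at [0.225, 0.529, 0.256] pointing down, gripper open.
Joint ranges: [-2.99, 2.99], [-0.89, 2.07], [0.3, 2.58], [-1.14, 4.28], [0, 2.63], [-3.12, 3.12]. Speed limits (rad/s): [2.57, 2.57, 3.01, 3.14, 3.14, 3.14].

### API

Orientations are given as a unit quaternion [w, x, y, z].
In Python, from bench import ctrl gives the robot as it stands.
- The arm moves only by the tool servo_tool, never from a script. Its argument "motion" is a list that holds one entry, the list of rows, each a list of 5 numbers: the shift along the tool's x, y, z in cm, then the turn about the tool's z in degrees, then the closure, from -1 (fully open) to 1 (shut). In form: [[[dx, dy, dz, twist, claw], ...]]. A call has 1 to 5 rows; each row is the pose to reach, as a shift and turn from the pose commanded when the call began, along the tool's axes at that moment; what a row does not reach only later rows make up. A row lasts 1/10 s, in which the tool goes at most 50 mm and 8.59 degrees, less where a joint would pass 70% of its speed; a pose out of reach is approached as far as the arm can. A call with a gripper value outside its range is refused whole. The fingers move at their own pace and stop on an object; the grip force is fixed at half the most. Time passes only in rows, so rows that repeat a pose let the fingers close. It gives the time, the measured TCP pose, the force, the opening and the grip force at its end, in the units of the state.
- ctrl.get_obs(): the state, without advancing time (a new reading comes with each control period).
- ctrl.camera(name): name is "scene" or "top" or "wrist"; returns a dict with "pixels" (384x512x3 uint8, red, green, blue), "depth" (384x512 float32, m along the optical axis (not along the pixel's ray), 0 where there is no reading), "fx", "fy", "cx", "cy" (pixels), "k1" (the pictures are not rectified: a ray, as slopes to the right and down, at radius r is drawn at 1 + k1 r^2 times it, then the intrinsics apply), "R" (3x3) and "t" (3): a world point X has camera coordinates R X + t; the wrist camera has in their place "hand_eye" (4x4, takes a point from camera to tool coordinates, whose origin is the TCP and whose axes are the flange's). Camera axes: x right, y down, z forward; pixel columns grow to the right and rows downward; lengths in m; the calibration is good to about 2 mm. A picture is of the moment at which its call begins: read the wrist's pose just before it.
- ctrl.hand_in(): hands the job in; it is judged then, once.
The state is a dict: "time_s": time; "q": joint angles; "dq": joint speeds; "joint_efforts": joint torques, N m; "eef_pos": TCP position; "eef_rot": TCP orientation; "wrist_force": force on the tool from outside, world axes, zero at the start; "torque": the same for the moment, N m; "opening": opening from 0.0 (shut) to 1.0 (fully open); "grasp_force": force on a finger pad.
Only numpy, scipy, OpenCV 4.12 (cv2) and the standard library are available. Lean on these libraries where they do the work, as an engineer would, in place of code of your own. Each camera call takes 0.05 s, during which the arm holds its last target. There are 200 camera calls.

## Working session

There is one attempt and no reset: what is moved stays moved. The work goes in short steps, Python scripts to look and compute and a tool call to move; the robot and the scene stay as the last step left them, time stands still between calls to the robot, and variables do not carry over. Pictures are saved under pics/ and viewed, at most 14 in all, crops included, and the job is handed in when it is done.

Besides the shell and the picture viewer there is one more tool, called after "Request:" as name(argument=value, ...) on one line, values as JSON. servo_tool: Moves the arm, as the interface text tells. Its arguments: {"type":"object","properties":{"motion":{"type":"array"}},"required":["motion"]}

```bash
ls; mkdir -p pics; cat > h.py <<'E'
import numpy as np, cv2
from bench import ctrl
def save(name,fn):
    c=ctrl.camera(name); cv2.imwrite('pics/'+fn+'.png',c['pixels'][:,:,::-1]); np.save('pics/'+fn+'.npy',c,allow_pickle=True); return c
def load(fn): return np.load('pics/'+fn+'.npy',allow_pickle=True).item()
def ray(c,u,v):
    xd=np.array([(u-c['cx'])/c['fx'],(v-c['cy'])/c['fy']]); x=xd.copy()
    for _ in range(20): x=xd/(1+c['k1']*(x@x))
    return np.array([x[0],x[1],1.])
def atz(c,u,v,z):
    d=c['R'].T@ray(c,u,v); o=-c['R'].T@c['t']; return o+d*(z-o[2])/d[2]
def dep(c,u,v):
    p=ray(c,u,v)*c['depth'][int(round(v)),int(round(u))]; return c['R'].T@(p-c['t'])
E
python3 - <<'E'
from h import *
a=save('top','top0');b=save('scene','scene0')
print({k:a[k] for k in('fx','k1','R','t')}); print(ctrl.get_obs())
for n in('top0','scene0'):
    cv2.imwrite(f'pics/{n}b.png',cv2.resize(cv2.imread(f'pics/{n}.png'),(800,600),interpolation=cv2.INTER_CUBIC))
E
```

```text
pics
{'fx': 418.73691126118445, 'k1': 0.03832788233390308, 'R': array([[ 0.00713826, -0.9994996 ,  0.03081565],
       [-0.98886234, -0.01163693, -0.14837742],
       [ 0.14866177, -0.02941328, -0.98845057]]), 't': array([-0.08857931,  0.51158981,  0.98952886])}
{'time_s': 0.1, 'q': array([ 9.61691352e-01,  1.81496218e-01,  1.60790021e+00, -7.90358304e-06,
        1.35381796e+00, -2.06324198e-01]), 'dq': array([ 0.00030587, -0.00138333, -0.00202169, -0.0003633 ,  0.00125137,
        0.00280456]), 'joint_efforts': array([ 9.23899970e-04, -4.45870328e+01, -3.52240098e+01, -8.86578619e-05,
        3.99415410e-03,  1.70920696e-06]), 'eef_pos': array([0.2251167 , 0.52859949, 0.25546142]), 'eef_rot': array([-3.17976672e-04,  2.00030909e-01,  9.79789252e-01, -7.45929917e-04]), 'wrist_force': array([-0.45750151, -0.11031271, -0.41136359]), 'torque': array([ 0.04689877, -0.00955927, -0.05170307]), 'grasp_force': 0.0, 'opening': 1.0008606621314045}
```

View pics/top0b.png

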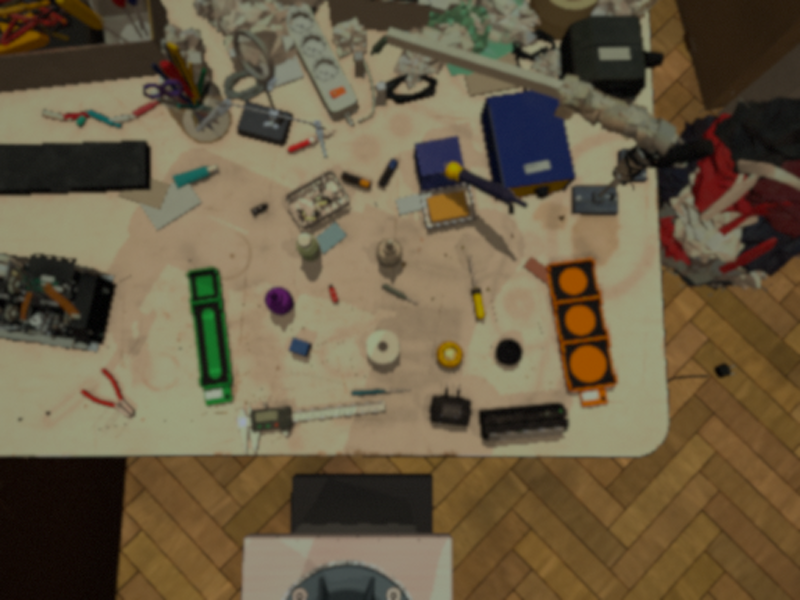

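View pics/scene0b.png

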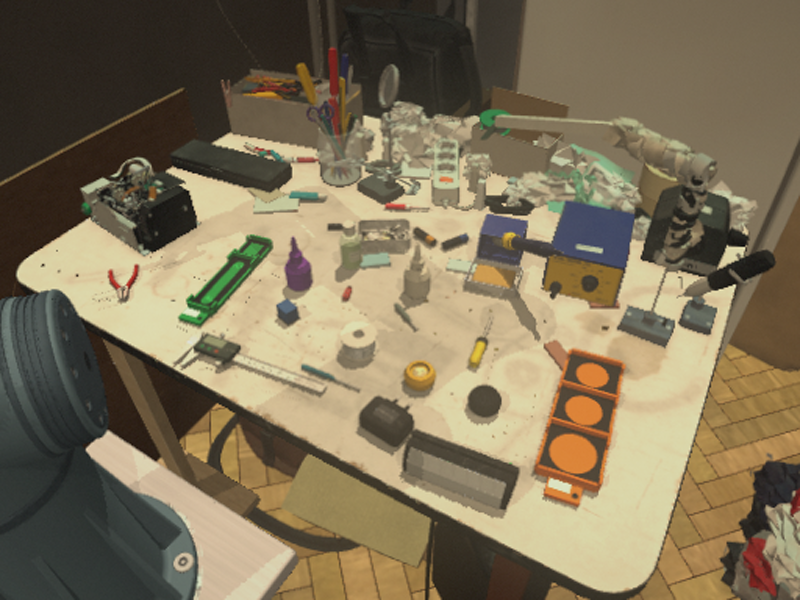

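The top view (800 px scale) shows these candidates:
- **Reel:** white, (382,348).
- **Tub:** yellow at (449,354). The black look-alike is at (508,351).
- **Flux bottle:** cream at (389,255). The purple look-alike is at (279,300), and the green cleaner with white cap is at (308,245).
- **Relay:** blue, (300,347). The big blue boxes further back are not it.
- **Screwdriver:** yellow handle at (478,303). The blue driver at (380,391) and the soldering iron at (455,172) are not it.
- **Trays:** green at (210,335), orange at (582,330).

Next I'll check these choices in a close crop.

```bash
python3 - <<'E'
from h import *
im=cv2.imread('pics/top0.png')
# crop: cols 110..400, rows 145..265
cr=im[145:265,115:275]; cv2.imwrite('pics/c1.png',cv2.resize(cr,None,fx=5,fy=5,interpolation=cv2.INTER_CUBIC))
cr=im[145:265,245:405]; cv2.imwrite('pics/c2.png',cv2.resize(cr,None,fx=5,fy=5,interpolation=cv2.INTER_CUBIC))
E
```

```text
(no output)
```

View pics/c1.png

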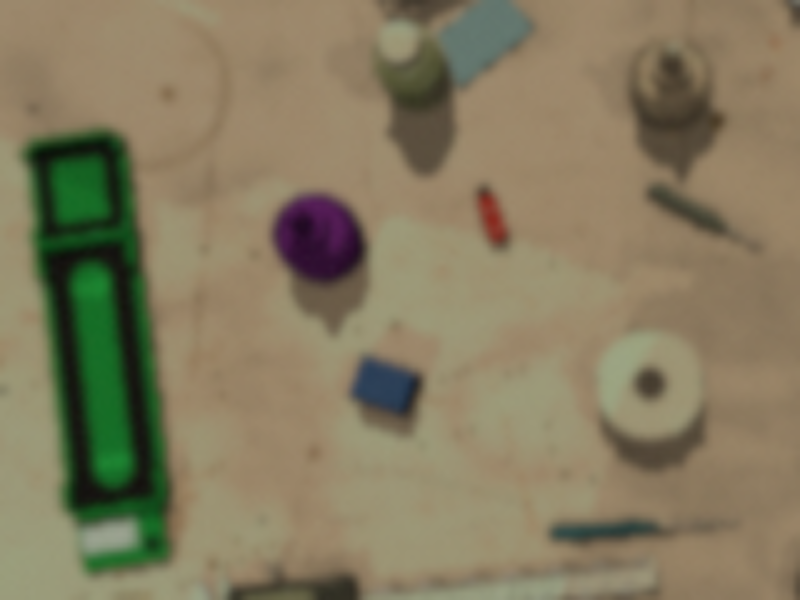

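View pics/c2.png

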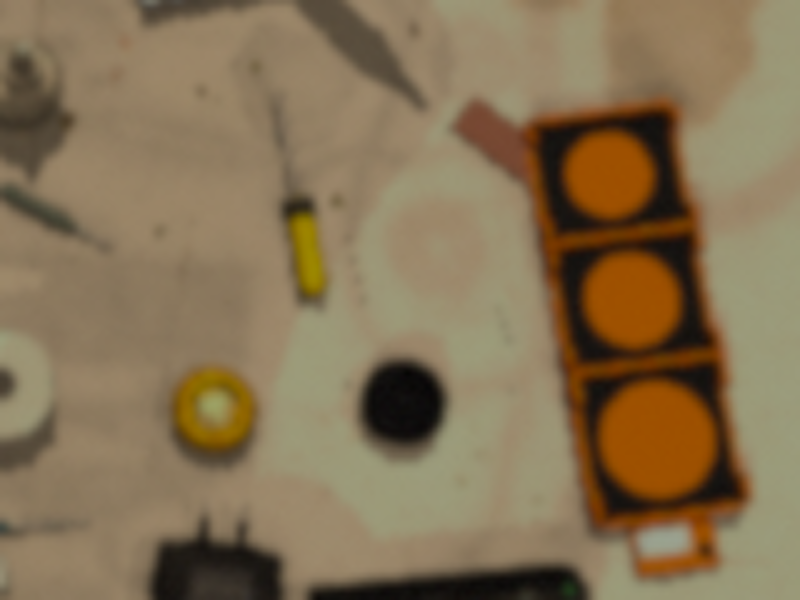

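The crops confirm the choices:
- **Flux bottle:** cream with spout, c1 (672,80). The cleaner with the white cap is at c1 (412,65).
- **Relay and reel:** c1 (386,386) and c1 (651,384).
- **Tub:** yellow, c2 (213,407). The black one is at c2 (402,401).
- **Screwdriver:** c2, from (314,297) to the tip near (258,70).

Now I'll measure them.

```bash
python3 - <<'E'
from h import *
np.set_printoptions(precision=4,suppress=True)
c=load('top0'); print('cam',-c['R'].T@c['t'])
def P(k,x,y,z):
    u=(115 if k==1 else 245)+(x+.5)/5-.5; v=145+(y+.5)/5-.5
    return atz(c,u,v,z),dep(c,u,v)
for n,k,x,y,z in [('reelnest',2,658,440,.008),('tubnest',2,633,298,.008),('fluxnest',2,610,174,.008),
 ('relaynest',1,79,188,.008),('drvnest',1,102,375,.008),('drvA',1,92,270,.008),('drvB',1,112,482,.008),('reel',1,651,384,.03),('tub',2,213,407,.022),
 ('relay',1,386,384,.024),('rel1',1,370,357,.024),('rel2',1,420,372,.024),('rel3',1,402,412,.024),('rel4',1,352,400,.024),
 ('drvend',2,314,297,.008),('drvfront',2,297,203,.008),('drvtip',2,258,70,.008),('drvmidh',2,305,252,.0155),
 ('flux',1,672,85,.05),('clean',1,412,75,.05),('purple',1,316,240,.05)]:
    a,b=P(k,x,y,z); print(n,a[:2],b)
# clusters by depth: world map
H,W=c['depth'].shape
for n,(u0,u1,v0,v1),zr in [('flux',(238,262,150,178),(.008,.04)),('clean',(186,206,145,170),(.01,.06)),('tub',(278,297,217,237),(.008,.03)),('reel',(232,258,210,236),(.02,.04)),('relay',(184,200,214,230),(.015,.03)),('purple',(168,190,182,204),(.008,.04))]:
    pts=np.array([dep(c,u,v) for u in range(u0,u1) for v in range(v0,v1)])
    m=(pts[:,2]>zr[0])&(pts[:,2]<zr[1]); q=pts[m]; print(n,m.sum(),q.min(0),q.max(0),np.median(q,0), pts[:,2].max())
E
```

```text
cam [ 0.3594 -0.0535  1.0567]
reelnest [ 0.4174 -0.3808] [ 0.4174 -0.3805  0.0089]
tubnest [ 0.4891 -0.3706] [ 0.4891 -0.3706  0.0081]
fluxnest [ 0.5529 -0.3609] [ 0.5525 -0.3603  0.0102]
relaynest [0.5381 0.2374] [0.5379 0.2371 0.0091]
drvnest [0.4443 0.2212] [0.4443 0.2214 0.0073]
drvA [0.4967 0.2289] [0.4959 0.2273 0.0138]
drvB [0.3917 0.2136] [0.3917 0.2139 0.0069]
reel [ 0.4404 -0.0507] [ 0.4423 -0.0506  0.0068]
tub [ 0.4307 -0.1556] [ 0.4304 -0.1552  0.0262]
relay [0.4397 0.0793] [0.4394 0.0788 0.0284]
rel1 [0.4529 0.0875] [0.4527 0.0872 0.0263]
rel2 [0.4458 0.0629] [0.4476 0.0653 0.0023]
rel3 [0.4261 0.0711] [0.4271 0.073  0.0085]
rel4 [0.4318 0.0956] [0.433  0.0983 0.0056]
drvend [ 0.4878 -0.2084] [ 0.4886 -0.2094  0.0011]
drvfront [ 0.5359 -0.2002] [ 0.5345 -0.1991  0.0164]
drvtip [ 0.605  -0.1807] [ 0.6058 -0.1812  0.0043]
drvmidh [ 0.5096 -0.203 ] [ 0.5093 -0.2026  0.0179]
flux [ 0.586  -0.0593] [ 0.5846 -0.0592  0.056 ]
clean [0.5891 0.068 ] [0.5866 0.0666 0.061 ]
purple [0.507  0.1117] [0.5058 0.1105 0.0576]
flux 71 [ 0.5726 -0.0794  0.0085] [ 0.6136 -0.0393  0.0399] [ 0.5775 -0.0572  0.0346] 1.056738368964879
clean 132 [0.5804 0.0524 0.0101] [0.636  0.0878 0.0597] [0.5886 0.063  0.0504] 1.056738368964879
tub 239 [ 0.4109 -0.1754  0.0155] [ 0.4509 -0.1352  0.0298] [ 0.4305 -0.1551  0.0229] 1.056738368964879
reel 345 [ 0.4168 -0.0757  0.0232] [ 0.4662 -0.0242  0.0377] [ 0.4413 -0.049   0.0308] 1.056738368964879
relay 106 [0.4284 0.0652 0.0166] [0.4529 0.096  0.0285] [0.4406 0.0809 0.025 ] 1.056738368964879
purple 73 [0.4924 0.0929 0.0081] [0.5331 0.1353 0.0398] [0.5022 0.1034 0.0342] 1.056738368964879
```

```bash
cat >> h.py <<'E'
def wr(a): return (a+90)%180-90
def plan(x,y,z,ang):
    from scipy.spatial.transform import Rotation as Ro
    o=ctrl.get_obs(); w=o['eef_rot']; R=Ro.from_quat([w[1],w[2],w[3],w[0]]).as_matrix()
    a=np.degrees(np.arctan2(R[1,1],R[0,1])); d=R.T@(np.array([x,y,z])-o['eef_pos'])*100
    print('tooly',round(a,1),'tcp',o['eef_pos'].round(4),'d cm',d.round(2),'twist',round(wr(a-ang),1),'t',round(o['time_s'],1),'open',round(o['opening'],2),'q1,q6',o['q'][[0,5]].round(2))
E
python3 - <<'E'
from h import *
print(ctrl.tip_reach); plan(.441,-.0505,.15,-81.5)
c=load('scene0'); im=cv2.imread('pics/scene0.png')
cv2.imwrite('pics/c3.png',cv2.resize(np.hstack([im[145:215,105:185],im[215:325,330:410][10:80]]),(800,350),interpolation=cv2.INTER_CUBIC))
E
```

```text
0.025
tooly 66.9 tcp [0.2251 0.5286 0.2555] d cm [-42.56 -44.8   10.6 ] twist -31.6 t 0.1 open 1.0 q1,q6 [ 0.96 -0.21]
```

View pics/c3.png

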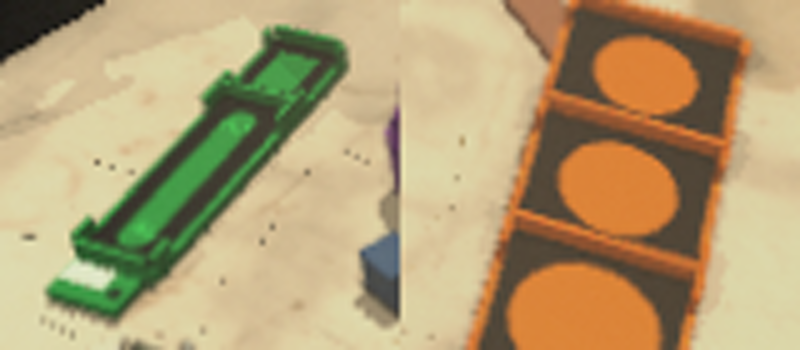

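c3 shows the tray walls. The green driver nest is open along almost all of both long sides, and the orange nests are open mid-side, so gripping across the tray's y axis works. I'll start with the reel.

Request:
servo_tool(motion=[[[-3.5,-3.7,0.5,-8,-1],[-7,-7.4,1,-16,-1],[-10.5,-11.1,1.5,-24,-1],[-14,-14.8,2,-31.6,-1],[-17.5,-18.5,2.5,-31.6,-1]]])

```text
time_s: 0.6
eef_pos: [0.3082, 0.3044, 0.2326]
eef_rot: [0.0, -0.077, 0.997, 0.0]
wrist_force: [2.0, -0.2, -0.4]
opening: 1.0
grasp_force: 0.0
```

```bash
python3 -c "
from h import *
plan(.441,-.0505,.15,98.5)"
```

```text
tooly 98.8 tcp [0.3082 0.3044 0.2326] d cm [ -7.7  -37.11   8.26] twist 0.3 t 0.6 open 1.0 q1,q6 [ 0.5  -1.22]
```

Request:
servo_tool(motion=[[[-1,-4.5,1,0,-1],[-2,-9,2,0,-1],[-3,-13.5,3,0,-1],[-4,-18,4,0,-1],[-5,-22.5,5,0,-1]]])

```text
time_s: 1.1
eef_pos: [0.3911, 0.089, 0.1826]
eef_rot: [0.0, -0.074, 0.997, 0.0]
wrist_force: [1.2, 0.8, -0.7]
opening: 0.995
grasp_force: 0.0
```

Request:
servo_tool(motion=[[[-1,-4.5,1,0,-1],[-2,-9,2,0,-1],[-2.6,-13,3,0,-1],[-2.6,-13,3,0,-1],[-2.6,-13,3,0,-1]]])

```text
time_s: 1.6
eef_pos: [0.4354, -0.0344, 0.1523]
eef_rot: [-0.001, -0.073, 0.997, 0.001]
wrist_force: [0.1, -0.2, 0.8]
opening: 1.0
grasp_force: 0.0
```

```bash
python3 - <<'E'
from h import *
np.set_printoptions(precision=4,suppress=True)
plan(.441,-.0505,.15,98.5)
from scipy.spatial.transform import Rotation as Ro
o=ctrl.get_obs(); w=o['eef_rot']; T=np.eye(4); T[:3,:3]=Ro.from_quat([w[1],w[2],w[3],w[0]]).as_matrix(); T[:3,3]=o['eef_pos']
c=ctrl.camera('wrist'); M=T@c['hand_eye']; c['R']=M[:3,:3].T; c['t']=-M[:3,:3].T@M[:3,3]
np.save('pics/w1.npy',c); cv2.imwrite('pics/w1.png',c['pixels'][:,:,::-1])
P=np.array([[dep(c,u,v) for u in range(512)] for v in range(384)]); d=c['depth']>0
def box(n,x0,x1,y0,y1,z0,z1):
    m=d&(P[...,0]>x0)&(P[...,0]<x1)&(P[...,1]>y0)&(P[...,1]<y1)&(P[...,2]>z0)&(P[...,2]<z1); q=P[m]
    if len(q): print(n,len(q),np.percentile(q,1,0),np.percentile(q,99,0))
box('reel',.40,.48,-.09,-.01,.025,.036); box('tub',.40,.47,-.19,-.12,.012,.03);box('flux',.55,.63,-.1,-.02,.02,.1);box('floor',.38,.5,-.12,.03,-.01,.005)
E
```

```text
tooly 98.4 tcp [ 0.4354 -0.0344  0.1523] d cm [-0.32 -1.67  0.23] twist -0.1 t 1.6 open 1.0 q1,q6 [-0.35 -2.07]
reel 2695 [ 0.4165 -0.0752  0.0279] [ 0.4669 -0.025   0.0313]
tub 2003 [ 0.4104 -0.1728  0.0136] [ 0.4494 -0.1356  0.0262]
flux 1029 [ 0.5726 -0.0791  0.0203] [ 0.5945 -0.0389  0.0474]
floor 16263 [ 0.3808 -0.1188 -0.0016] [0.4988 0.0287 0.0019]
```

View pics/w1.png

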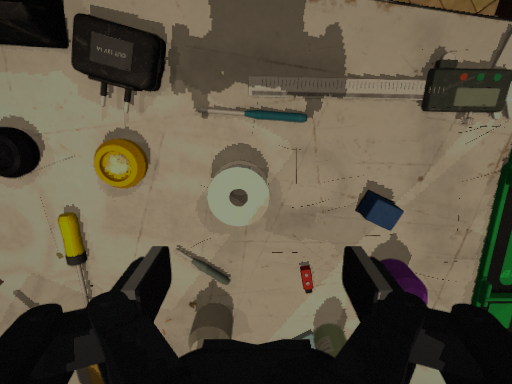

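w1 shows the reel at (238,196), the yellow tub at (121,163), the relay at (380,210), the driver handle from (67,213) to (76,258), and flux behind the fingers at (211,325). I'll refine the driver and relay from this picture while going down on the reel.

```bash
python3 - <<'E'
from h import *
np.set_printoptions(precision=4,suppress=True)
c=load('w1')
P=np.array([[dep(c,u,v) for u in range(512)] for v in range(384)]); d=c['depth']>0
hsv=cv2.cvtColor(c['pixels'],cv2.COLOR_RGB2HSV)
def rect(n,m):
    q=P[m]; r=cv2.minAreaRect((q[:,:2]*1000).astype(np.float32)); print(n,len(q),r,q[:,2].max())
X,Y,Z=P[...,0],P[...,1],P[...,2]
rect('relay',d&(X>.41)&(X<.47)&(Y>.05)&(Y<.12)&(Z>.022)&(Z<.03))
hm=d&(X>.45)&(X<.56)&(Y>-.24)&(Y<-.17)&(hsv[...,0]>18)&(hsv[...,0]<36)&(hsv[...,1]>150)&(hsv[...,2]>80)
rect('handle',hm)
plan(.4417,-.0502,.15,98.5)
E
```

```text
relay 734 ((441.48785400390625, 80.90734100341797), (29.60155487060547, 22.286788940429688), 73.40190887451172) 0.025928087406112604
handle 709 ((515.455322265625, -208.17359924316406), (28.38502311706543, 54.882171630859375), 86.50669860839844) 0.016574767413150525
tooly 98.5 tcp [ 0.4353 -0.0336  0.1526] d cm [-0.39 -1.73  0.25] twist -0.0 t 1.6 open 1.0 q1,q6 [-0.35 -2.07]
```

Request:
servo_tool(motion=[[[-0.4,-1.6,2,0,-1],[-0.4,-1.6,6,0,-1],[-0.4,-1.6,9,0,-1],[-0.4,-1.6,9,0,-1],[-0.4,-1.6,9,0,-1]]])

```text
time_s: 2.15
eef_pos: [0.442, -0.048, 0.0634]
eef_rot: [-0.0, -0.075, 0.997, 0.0]
wrist_force: [0.4, 0.2, 1.0]
opening: 0.999
grasp_force: 0.0
```

```bash
python3 -c "
from h import *
plan(.4417,-.0502,.030,98.5)"
```

```text
tooly 98.6 tcp [ 0.442  -0.048   0.0634] d cm [ 0.06 -0.22  3.34] twist 0.1 t 2.1 open 1.0 q1,q6 [-0.38 -2.1 ]
```

Request:
servo_tool(motion=[[[0,-0.2,3.2,0,-1],[0,-0.2,3.2,0,-1],[0,-0.2,3.2,0,0],[0,-0.2,3.2,0,1],[0,-0.2,3.2,0,1]]])

```text
time_s: 2.65
eef_pos: [0.4439, -0.0514, 0.0332]
eef_rot: [0.001, -0.074, 0.997, -0.001]
wrist_force: [-0.9, 2.1, 9.7]
opening: 0.606
grasp_force: 61.5
```

Request:
servo_tool(motion=[[[0,0,0,0,1],[0,0,0,0,1],[0,0,0,0,1],[0,0,-1,0,1],[0,0,-2,0,1]]])

```text
time_s: 3.15
eef_pos: [0.4427, -0.0512, 0.0522]
eef_rot: [0.0, -0.074, 0.997, -0.0]
wrist_force: [0.2, -0.0, -1.9]
opening: 0.607
grasp_force: 63.7
```

Request:
servo_tool(motion=[[[0,0,-5,0,1],[0,-1,-9,0,1],[0.2,-5,-9,0,1],[0.5,-9,-9,0,1],[0.8,-13,-9,0,1]]])

```text
time_s: 3.65
eef_pos: [0.4543, -0.1824, 0.1429]
eef_rot: [0.001, -0.075, 0.997, -0.001]
wrist_force: [0.9, -0.1, -2.2]
opening: 0.605
grasp_force: 64.1
```

```bash
python3 -c "
from h import *
plan(.4174,-.3808,.13,98.4)"
```

```text
tooly 98.6 tcp [ 0.4543 -0.1824  0.1429] d cm [  6.61 -19.07   1.31] twist 0.2 t 3.6 open 0.61 q1,q6 [-0.62 -2.35]
```

Request:
servo_tool(motion=[[[1.5,-4.5,0.3,0,1],[3,-9,0.6,0,1],[4.6,-13.5,1,0,1],[6.1,-17.5,1.3,0,1],[6.5,-19,1.3,0,1]]])

```text
time_s: 4.15
eef_pos: [0.4165, -0.3825, 0.129]
eef_rot: [0.0, -0.073, 0.997, -0.001]
wrist_force: [0.6, -0.3, -2.3]
opening: 0.605
grasp_force: 64.1
```

Request:
servo_tool(motion=[[[0,0,0,0,1],[0,0,0,0,1]]])

```text
time_s: 4.35
eef_pos: [0.4177, -0.3777, 0.1283]
eef_rot: [0.0, -0.074, 0.997, 0.0]
wrist_force: [0.1, 0.5, -1.5]
opening: 0.599
grasp_force: 64.1
```

```bash
python3 - <<'E'
from h import *
plan(.4174,-.3808,.042,98.4)
o=ctrl.get_obs()
from scipy.spatial.transform import Rotation as Ro
w=o['eef_rot']; T=np.eye(4); T[:3,:3]=Ro.from_quat([w[1],w[2],w[3],w[0]]).as_matrix(); T[:3,3]=o['eef_pos']
c=ctrl.camera('wrist'); M=T@c['hand_eye']; c['R']=M[:3,:3].T; c['t']=-M[:3,:3].T@M[:3,3]
np.save('pics/w2.npy',c); cv2.imwrite('pics/w2.png',c['pixels'][:,:,::-1])
E
```

```text
tooly 98.5 tcp [ 0.4177 -0.3777  0.1283] d cm [ 0.08 -0.31  8.63] twist 0.1 t 4.3 open 0.6 q1,q6 [-0.95 -2.67]
```

View pics/w2.png

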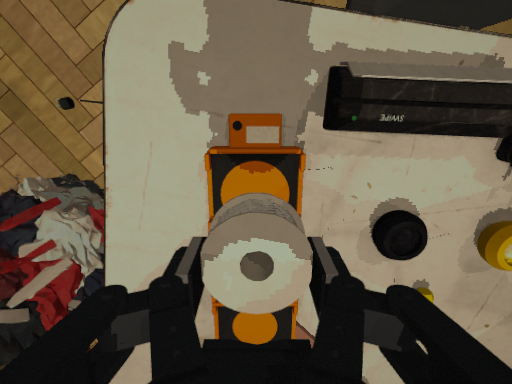

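w2 shows the reel held upright over the reel nest, whose disc is at (255,185) with the label tab at (256,130). Lowering it now.

Request:
servo_tool(motion=[[[0,-0.3,4,0,1],[0,-0.3,7,0,1],[0,-0.3,8.2,0,1],[0,-0.3,8.5,0,1],[0,-0.3,8.5,0,1]]])

```text
time_s: 4.9
eef_pos: [0.4188, -0.381, 0.0436]
eef_rot: [0.0, -0.075, 0.997, -0.0]
wrist_force: [0.6, 0.2, -0.6]
opening: 0.608
grasp_force: 64.1
```

```bash
python3 - <<'E'
from h import *
plan(.4174,-.3808,.042,98.4)
E
```

```text
tooly 98.6 tcp [ 0.4188 -0.381   0.0436] d cm [0.14 0.04 0.16] twist 0.2 t 4.9 open 0.61 q1,q6 [-0.95 -2.67]
```

Request:
servo_tool(motion=[[[0.1,0,0.2,0,1],[0.1,0,0.2,0,1],[0.1,0,0.2,0,-0.5],[0.1,0,0.2,0,-0.7],[0.1,0,0.2,0,-0.7]]])

```text
time_s: 5.4
eef_pos: [0.4175, -0.382, 0.0415]
eef_rot: [0.0, -0.074, 0.997, -0.0]
wrist_force: [-0.6, -0.6, -0.2]
opening: 0.85
grasp_force: 0.0
```

Request:
servo_tool(motion=[[[0,0,-3,0,-0.7],[0,0,-7,0,-0.7],[0,0,-9,0,-0.7],[0,4,-9,0,-0.5],[0,8,-9,0,-0.5]]])

```text
time_s: 5.9
eef_pos: [0.4057, -0.3029, 0.1323]
eef_rot: [0.001, -0.073, 0.997, -0.001]
wrist_force: [0.2, 0.2, 0.4]
opening: 0.752
grasp_force: 0.0
```

```bash
python3 - <<'E'
from h import *
plan(.4302,-.1546,.10,98.4)
E
```

```text
tooly 98.4 tcp [ 0.4057 -0.3029  0.1323] d cm [-4.59 14.32  3.2 ] twist 0.0 t 5.9 open 0.75 q1,q6 [-0.88 -2.59]
```

Request:
servo_tool(motion=[[[-1.5,4.5,0.5,0,-0.5],[-3,9,1.5,0,-0.5],[-4.5,13,2.5,0,-0.5],[-4.6,14.3,3.2,0,-0.5],[-4.6,14.3,3.2,0,-0.5]]])

```text
time_s: 6.4
eef_pos: [0.4289, -0.1522, 0.0981]
eef_rot: [-0.001, -0.076, 0.997, 0.001]
wrist_force: [-0.7, -0.2, -0.4]
opening: 0.752
grasp_force: 0.0
```

Request:
servo_tool(motion=[[[0,0,0,0,-0.5],[0,0,0,0,-0.5]]])

```text
time_s: 6.6
eef_pos: [0.4303, -0.156, 0.0997]
eef_rot: [0.001, -0.074, 0.997, -0.001]
wrist_force: [0.5, -0.1, -0.8]
opening: 0.754
grasp_force: 0.0
```

```bash
python3 - <<'E'
from h import *
plan(.4302,-.1546,.028,98.4)
E
```

```text
tooly 98.4 tcp [ 0.4303 -0.156   0.0997] d cm [-0.01  0.15  7.17] twist 0.0 t 6.6 open 0.75 q1,q6 [-0.61 -2.33]
```

Request:
servo_tool(motion=[[[0,0.1,4,0,-0.5],[0,0.1,7,0,-0.5],[0,0.1,7,0,-0.5],[0,0.1,7,0,1],[0,0.1,7,0,1]]])

```text
time_s: 7.1
eef_pos: [0.4306, -0.1546, 0.0308]
eef_rot: [0.001, -0.074, 0.997, -0.001]
wrist_force: [1.2, 0.2, -0.5]
opening: 0.462
grasp_force: 60.4
```

Request:
servo_tool(motion=[[[0,0,0,0,1],[0,0,0,0,1],[0,0,0,0,1],[0,0,-1,0,1],[0,0,-2,0,1]]])

```text
time_s: 7.6
eef_pos: [0.4295, -0.1531, 0.0499]
eef_rot: [-0.0, -0.074, 0.997, 0.0]
wrist_force: [-0.1, 0.2, -1.0]
opening: 0.46
grasp_force: 60.6
```

Request:
servo_tool(motion=[[[0,0,-5,0,1],[0,-2,-9,0,1],[-0.8,-6,-9,0,1],[-1.6,-11,-9,0,1],[-2.4,-15,-9,0,1]]])

```text
time_s: 8.1
eef_pos: [0.4764, -0.3002, 0.1411]
eef_rot: [0.001, -0.074, 0.997, -0.001]
wrist_force: [1.3, 0.4, 0.3]
opening: 0.461
grasp_force: 60.8
```

```bash
python3 - <<'E'
from h import *
plan(.4888,-.3704,.12,98.4)
E
```

```text
tooly 98.5 tcp [ 0.4764 -0.3002  0.1411] d cm [-0.18 -7.12  2.12] twist 0.1 t 8.1 open 0.46 q1,q6 [-0.77 -2.49]
```

Request:
servo_tool(motion=[[[-0.1,-4,1,0,1],[-0.2,-7,2,0,1],[-0.2,-7.1,2,0,1],[-0.2,-7.1,2,0,1],[-0.2,-7.1,2,0,1]]])

```text
time_s: 8.6
eef_pos: [0.4879, -0.3668, 0.1195]
eef_rot: [-0.0, -0.075, 0.997, 0.0]
wrist_force: [1.1, 1.3, -0.2]
opening: 0.461
grasp_force: 60.9
```

```bash
python3 - <<'E'
from h import *
plan(.4888,-.3704,.038,98.4)
E
```

```text
tooly 98.6 tcp [ 0.4879 -0.3668  0.1195] d cm [-0.03 -0.37  8.15] twist 0.2 t 8.6 open 0.46 q1,q6 [-0.84 -2.56]
```

Request:
servo_tool(motion=[[[0,-0.3,4,0,1],[0,-0.3,7.3,0,1],[0,-0.3,7.9,0,1],[0,-0.3,8.2,0,1],[0,-0.3,8.2,0,1]]])

```text
time_s: 9.1
eef_pos: [0.4885, -0.3694, 0.0388]
eef_rot: [-0.0, -0.075, 0.997, 0.0]
wrist_force: [0.3, 0.6, 1.8]
opening: 0.457
grasp_force: 61.0
```

```bash
python3 - <<'E'
from h import *
plan(.4888,-.3704,.038,98.4)
E
```

```text
tooly 98.6 tcp [ 0.4885 -0.3694  0.0388] d cm [-0.01 -0.1   0.08] twist 0.2 t 9.1 open 0.46 q1,q6 [-0.84 -2.56]
```

Request:
servo_tool(motion=[[[0,0,0,0,-0.4],[0,0,0,0,-0.6],[0,0,0,0,-0.6],[0,0,-4,0,-0.6],[0,0,-8,0,-0.6]]])

```text
time_s: 9.6
eef_pos: [0.4875, -0.3697, 0.1162]
eef_rot: [-0.001, -0.074, 0.997, 0.002]
wrist_force: [0.5, -0.6, 0.3]
opening: 0.802
grasp_force: 0.0
```

Request:
servo_tool(motion=[[[0,3,-3,0,-0.6],[0.5,7,-6,0,-0.6],[1,11,-6,0,-0.6],[1.5,15,-6,0,-0.6],[2,19,-6,0,-0.6]]])

```text
time_s: 10.1
eef_pos: [0.4399, -0.1845, 0.1774]
eef_rot: [0.0, -0.074, 0.997, -0.0]
wrist_force: [0.8, 1.6, 0.0]
opening: 0.801
grasp_force: 0.0
```

```bash
python3 - <<'E'
from h import *
np.set_printoptions(precision=3,suppress=True)
plan(.593,-.0595,.16,98.4)
c=load('top0')
P=np.array([[dep(c,u,v) for u in range(512)] for v in range(384)]).reshape(-1,3)[(c['depth']>0).ravel()]
for x in np.arange(.5,.75,.025):
    print(round(x,3),[(lambda q: round(float(np.percentile(q,95)),2) if len(q) else None)(P[(abs(P[:,0]-x)<.0125)&(abs(P[:,1]-y)<.0125),2]) for y in np.arange(.1,-.32,-.025)])
o=ctrl.get_obs()
s=ctrl.camera('scene'); print(0)
np.save('pics/s1.npy',s); cv2.imwrite('pics/s1.png',cv2.resize(s['pixels'][130:330,240:440,::-1],(600,600),interpolation=cv2.INTER_CUBIC))
E
```

```text
tooly 98.5 tcp [ 0.44  -0.184  0.177] d cm [-16.98  10.1    1.74] twist 0.1 t 10.1 open 0.8 q1,q6 [-0.65 -2.37]
0.5 [0.07, 0.0, 0.0, 0.0, 0.0, 0.0, 0.0, 0.0, 0.01, 0.0, 0.0, 0.0, 0.02, 0.0, 0.0, 0.0, 0.0]
0.525 [0.07, 0.0, 0.0, 0.01, 0.0, 0.0, 0.01, 0.01, 0.01, 0.0, 0.0, 0.01, 0.02, 0.01, 0.0, 0.0, 0.0]
0.55 [0.0, 0.0, 0.01, 0.01, 0.0, 0.0, 0.01, 0.0, 0.0, 0.0, 0.01, 0.01, 0.01, 0.01, 0.0, 0.0, 0.01]
0.575 [0.0, 0.06, 0.05, 0.0, 0.0, 0.0, 0.06, 0.05, 0.0, 0.0, 0.0, 0.0, 0.01, 0.0, 0.0, 0.01, 0.01]
0.6 [0.0, 0.08, 0.07, 0.01, 0.0, 0.0, 0.09, 0.07, 0.0, 0.0, 0.0, 0.0, 0.01, 0.0, 0.01, 0.01, 0.01]
0.625 [0.0, 0.02, 0.01, 0.01, 0.0, 0.01, 0.04, 0.0, 0.0, 0.0, 0.0, 0.0, 0.0, 0.0, 0.0, 0.0, 0.0]
0.65 [0.02, 0.02, 0.02, 0.01, 0.0, 0.0, 0.0, 0.0, 0.0, 0.02, 0.02, 0.02, 0.02, 0.11, 0.12, 0.0, 0.0]
0.675 [0.02, 0.02, 0.02, 0.02, 0.01, 0.0, 0.01, 0.01, 0.01, 0.02, 0.02, 0.02, 0.1, 0.11, 0.11, 0.01, 0.06]
0.7 [0.02, 0.02, 0.02, 0.02, 0.01, 0.02, 0.01, 0.01, 0.04, 0.02, 0.06, 0.08, 0.09, 0.09, 0.09, 0.09, 0.09]
0.725 [0.0, 0.02, 0.07, 0.02, 0.02, 0.02, 0.02, 0.01, 0.06, 0.06, 0.07, 0.07, 0.0, 0.09, 0.09, 0.28, 0.28]
0
```

View pics/s1.png

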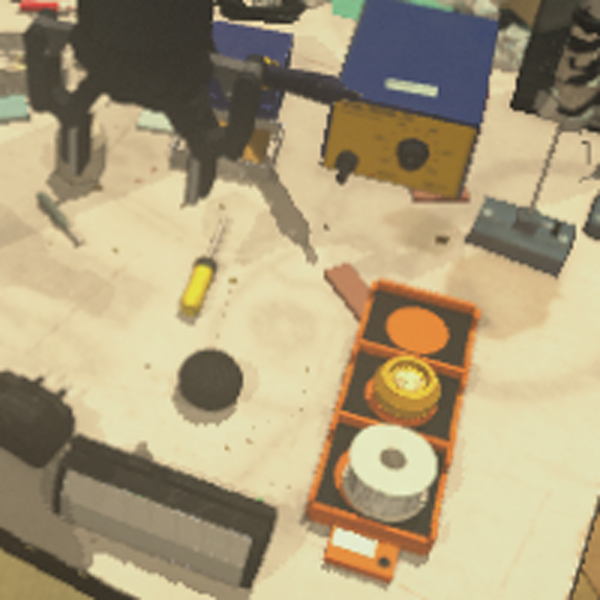

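s1 shows the reel and tub sitting in their nests in the orange tray, at (393,470) and (405,385). Next is the flux bottle.

Request:
servo_tool(motion=[[[-1,4,0,0,-1],[-3.5,7.5,0.4,0,-1],[-7.5,10.1,0.8,0,-1],[-12,10.1,1.2,0,-1],[-16.5,10.1,1.6,0,-1]]])

```text
time_s: 10.65
eef_pos: [0.5903, -0.0601, 0.1611]
eef_rot: [0.0, -0.075, 0.997, -0.0]
wrist_force: [-0.4, -1.2, -0.1]
opening: 0.997
grasp_force: 0.0
```

Request:
servo_tool(motion=[[[-0.5,0,0,0,-1],[-0.5,0,0,0,-1],[-0.5,0,0,0,-1]]])

```text
time_s: 10.95
eef_pos: [0.5926, -0.061, 0.1607]
eef_rot: [-0.001, -0.074, 0.997, 0.0]
wrist_force: [-0.6, -1.1, -0.7]
opening: 0.999
grasp_force: 0.0
```

```bash
python3 - <<'E'
from h import *
np.set_printoptions(precision=4,suppress=True)
plan(.593,-.0593,.05,98.4)
from scipy.optimize import least_squares
for n in('top0','w1','s1'):
    c=load(n); P=np.array([[dep(c,u,v) for u in range(512)] for v in range(384)])[c['depth']>0]
    m=(abs(P[:,0]-.593)<.03)&(abs(P[:,1]+.06)<.03)&(P[:,2]>.012)&(P[:,2]<.042); q=P[m]
    if len(q)>20:
        r=least_squares(lambda p:np.hypot(q[:,0]-p[0],q[:,1]-p[1])-.021,[.593,-.06],loss='soft_l1',f_scale=.002); print(n,len(q),r.x,np.abs(r.fun).mean())
E
```

```text
tooly 98.5 tcp [ 0.5926 -0.061   0.1607] d cm [-0.08  0.15 11.07] twist 0.1 t 10.9 open 1.0 q1,q6 [-0.3  -2.02]
top0 80 [ 0.5939 -0.0582] 0.0010534614925032284
w1 1020 [ 0.5946 -0.0584] 0.0007727338553163101
s1 95 [ 0.5936 -0.0578] 0.0008760943188736701
```

Request:
servo_tool(motion=[[[-0.2,0.2,4,0,-1],[-0.2,0.2,8,0,-1],[-0.2,0.2,10.8,0,-1],[-0.2,0.2,10.8,0,-1],[-0.2,0.2,10.8,0,0]]])

```text
time_s: 11.45
eef_pos: [0.5948, -0.0591, 0.0538]
eef_rot: [-0.0, -0.074, 0.997, 0.0]
wrist_force: [-0.1, -0.4, 1.0]
opening: 0.856
grasp_force: 0.0
```

Request:
servo_tool(motion=[[[0,0,0,0,1],[0,0,0,0,1],[0,0,0,0,1],[0,0,0,0,1],[0,0,-1,0,1]]])

```text
time_s: 11.95
eef_pos: [0.5953, -0.0585, 0.0637]
eef_rot: [0.0, -0.074, 0.997, -0.0]
wrist_force: [0.5, -0.2, 0.1]
opening: 0.444
grasp_force: 60.2
```

Request:
servo_tool(motion=[[[0,0,-4,0,1],[0,0,-8,0,1],[2,-1,-10.5,0,1],[5,-3,-10.5,0,1],[7,-7,-10.5,0,1]]])

```text
time_s: 12.45
eef_pos: [0.5358, -0.137, 0.1702]
eef_rot: [0.001, -0.076, 0.997, -0.0]
wrist_force: [-0.0, -0.8, -1.3]
opening: 0.444
grasp_force: 60.5
```

Request:
servo_tool(motion=[[[0,-4,0,0,1],[0,-8,0,0,1],[0,-12,0,0,1],[0,-16,0,0,1],[-1,-20,0,0,1]]])

```text
time_s: 12.95
eef_pos: [0.5756, -0.3364, 0.1692]
eef_rot: [0.0, -0.074, 0.997, -0.0]
wrist_force: [-0.2, 0.0, -0.1]
opening: 0.445
grasp_force: 60.5
```

```bash
python3 - <<'E'
from h import *
plan(.5529,-.3609,.17,98.4)
E
```

```text
tooly 98.5 tcp [ 0.5756 -0.3364  0.1692] d cm [ 2.6  -2.09 -0.08] twist 0.1 t 12.9 open 0.45 q1,q6 [-0.71 -2.43]
```

Request:
servo_tool(motion=[[[1.5,-1,1,0,1],[2.6,-2.1,3,0,1],[2.6,-2.1,5.5,0,1],[2.6,-2.1,6.5,0,1],[2.6,-2.1,6.5,0,1]]])

```text
time_s: 13.45
eef_pos: [0.5522, -0.3577, 0.1013]
eef_rot: [-0.001, -0.074, 0.997, 0.001]
wrist_force: [-0.6, -0.9, -0.4]
opening: 0.439
grasp_force: 60.5
```

```bash
python3 - <<'E'
from h import *
plan(.5529,-.3609,.061,98.4)
s=ctrl.camera('scene'); np.save('pics/s2.npy',s); cv2.imwrite('pics/s2.png',cv2.resize(s['pixels'][110:330,300:450,::-1],(409,600),interpolation=cv2.INTER_CUBIC))
E
```

```text
tooly 98.5 tcp [ 0.5522 -0.3577  0.1013] d cm [-0.03 -0.34  4.03] twist 0.1 t 13.4 open 0.44 q1,q6 [-0.75 -2.47]
```

View pics/s2.png

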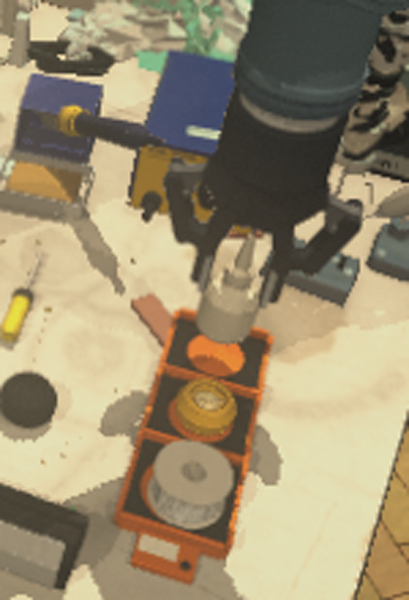

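s2 shows the flux bottle held upright at (230,300) over the far nest at (215,355). Lowering it.

Request:
servo_tool(motion=[[[0,-0.2,2.5,0,1],[0,-0.2,3.5,0,1],[0,-0.2,3.9,0,1],[0,-0.2,4,0,1],[0,-0.2,4,0,1]]])

```text
time_s: 14.0
eef_pos: [0.5543, -0.3612, 0.0641]
eef_rot: [0.0, -0.075, 0.997, -0.0]
wrist_force: [-0.3, 1.6, 1.1]
opening: 0.443
grasp_force: 60.7
```

```bash
python3 - <<'E'
from h import *
plan(.5529,-.3609,.061,98.4)
E
```

```text
tooly 98.5 tcp [ 0.5543 -0.3612  0.0641] d cm [0.14 0.05 0.31] twist 0.1 t 14.0 open 0.44 q1,q6 [-0.76 -2.48]
```

Request:
servo_tool(motion=[[[0,0,0.15,0,1],[0,0,0.25,0,1],[0,0,0.25,0,1]]])

```text
time_s: 14.3
eef_pos: [0.5548, -0.3612, 0.0639]
eef_rot: [0.001, -0.075, 0.997, -0.001]
wrist_force: [-4.2, 5.7, 15.8]
opening: 0.437
grasp_force: 62.5
```

Request:
servo_tool(motion=[[[0,0,-0.15,0,1],[0,0,-0.15,0,0],[0,0,-0.15,0,-0.6],[0,0,-0.15,0,-0.8],[0,0,-0.15,0,-0.8]]])

```text
time_s: 14.8
eef_pos: [0.5536, -0.3611, 0.0617]
eef_rot: [-0.0, -0.074, 0.997, 0.0]
wrist_force: [-0.8, 0.2, 0.4]
opening: 0.9
grasp_force: 0.0
```

Request:
servo_tool(motion=[[[0,0,-3,0,-0.9],[0,0,-7,0,-0.9],[0,0,-10,0,-0.9],[2,4,-10,0,-0.9],[5,8,-10,0,-0.9]]])

```text
time_s: 15.3
eef_pos: [0.4932, -0.2899, 0.1635]
eef_rot: [0.002, -0.074, 0.997, -0.001]
wrist_force: [-0.3, 0.0, -0.1]
opening: 0.953
grasp_force: 0.0
```

```bash
python3 - <<'E'
from h import *
np.set_printoptions(precision=4,suppress=True)
from scipy.optimize import least_squares
c=ctrl.camera('scene'); np.save('pics/s3.npy',c)
P=np.array([[dep(c,u,v) for u in range(512)] for v in range(384)])[c['depth']>0]
for n,x,y,z0,z1,r0 in [('flux',.5529,-.3609,.02,.05,.021),('reel',.4174,-.3808,.034,.045,0),('tub',.489,-.3706,.018,.04,.021)]:
    m=(abs(P[:,0]-x)<.032)&(abs(P[:,1]-y)<.032)&(P[:,2]>z0)&(P[:,2]<z1); q=P[m]
    if r0:
        r=least_squares(lambda p:np.hypot(q[:,0]-p[0],q[:,1]-p[1])-r0,[x,y],loss='soft_l1',f_scale=.002); print(n,len(q),r.x,np.abs(r.fun).mean())
    print(q.min(0),q.max(0))
# driver yellow handle
hsv=cv2.cvtColor(c['pixels'],cv2.COLOR_RGB2HSV)
for nm in('s3','top0'):
    c=load(nm); hsv=cv2.cvtColor(c['pixels'],cv2.COLOR_RGB2HSV)
    Q=np.array([[atz(c,u,v,.009) for u in range(512)] for v in range(384)])
    m=(Q[...,0]>.46)&(Q[...,0]<.57)&(Q[...,1]>-.235)&(Q[...,1]<-.175)&(hsv[...,0]>18)&(hsv[...,0]<34)&(hsv[...,1]>150)&(hsv[...,2]>70)
    q=Q[m][:,:2]; mu=q.mean(0); w,V=np.linalg.eigh(np.cov((q-mu).T)); a=V[:,1]; t=(q-mu)@a
    print(nm,len(q),mu,'ang',np.degrees(np.arctan2(a[1],a[0])),t.min(),t.max())
plan(.5128,-.2035,.15,101)
E
```

```text
flux 241 [ 0.5524 -0.3618] 0.0010817412778455235
[ 0.5211 -0.3928  0.0201] [ 0.5821 -0.3372  0.0499]
[ 0.3898 -0.4082  0.0341] [ 0.4444 -0.3558  0.042 ]
tub 381 [ 0.4899 -0.3694] 0.005812940991137091
[ 0.458  -0.4016  0.0181] [ 0.5207 -0.3388  0.0363]
s3 95 [ 0.5123 -0.2041] ang -169.34840398236074 -0.024639203127390288 0.025194557127473507
top0 90 [ 0.5102 -0.2049] ang -171.894210274096 -0.02135739054244961 0.020491652996657072
tooly 98.6 tcp [ 0.484  -0.2799  0.1577] d cm [-4.    7.11  0.81] twist -2.4 t 15.3 open 0.95 q1,q6 [-0.74 -2.46]
```

The orange kit fits its nests. The flux bottle is within 1 mm of the nest centre, and the reel and tub within about 2 mm. Next is the driver.

Request:
servo_tool(motion=[[[-2,3.6,1,-1,-0.5],[-3.9,7.1,3,-2,-0.5],[-3.9,7.1,5,-2,-0.5],[-3.9,7.1,5.8,-2,-0.5],[-3.9,7.1,5.8,-2,-0.5]]])

```text
time_s: 15.85
eef_pos: [0.5197, -0.2132, 0.1026]
eef_rot: [-0.001, -0.092, 0.996, 0.001]
wrist_force: [0.7, -0.5, 0.4]
opening: 0.748
grasp_force: 0.0
```

```bash
python3 - <<'E'
from h import *
plan(.512,-.2042,.028,100.5)
E
```

```text
tooly 100.5 tcp [ 0.5197 -0.2132  0.1026] d cm [0.57 1.01 7.47] twist 0.0 t 15.8 open 0.75 q1,q6 [-0.6  -2.35]
```

Request:
servo_tool(motion=[[[0.6,1,3,0,-0.5],[0.6,1,6,0,-0.5],[0.6,1,7.4,0,-0.5],[0.6,1,7.4,0,-0.5],[0.6,1,7.4,0,0]]])

```text
time_s: 16.35
eef_pos: [0.5135, -0.2057, 0.031]
eef_rot: [0.001, -0.091, 0.996, -0.0]
wrist_force: [0.2, -0.6, 0.4]
opening: 0.597
grasp_force: 0.0
```

Request:
servo_tool(motion=[[[0,0,0,0,1],[0,0,0,0,1],[0,0,0,0,1],[0,0,0,0,1],[0,0,0,0,1]]])

```text
time_s: 16.85
eef_pos: [0.5137, -0.2053, 0.0315]
eef_rot: [0.001, -0.092, 0.996, -0.001]
wrist_force: [-1.4, 0.6, 5.0]
opening: 0.146
grasp_force: 58.6
```

Request:
servo_tool(motion=[[[0,0,0,0,1],[0,0,-2,0,1],[0,0,-6,0,1],[0,0,-10,0,1],[0,0,-10,0,1]]])

```text
time_s: 17.35
eef_pos: [0.5164, -0.2069, 0.1366]
eef_rot: [0.005, -0.092, 0.996, -0.004]
wrist_force: [0.9, -0.6, 0.5]
opening: 0.147
grasp_force: 58.9
```

```bash
python3 - <<'E'
from h import *
np.set_printoptions(precision=4,suppress=True)
plan(.42,.21,.15,98.8)
from scipy.spatial.transform import Rotation as Ro
o=ctrl.get_obs(); w=o['eef_rot']; T=np.eye(4); T[:3,:3]=Ro.from_quat([w[1],w[2],w[3],w[0]]).as_matrix(); T[:3,3]=o['eef_pos']
c=ctrl.camera('wrist'); M=T@c['hand_eye']; c['R']=M[:3,:3].T; c['t']=-M[:3,:3].T@M[:3,3]
np.save('pics/w3.npy',c); cv2.imwrite('pics/w3.png',c['pixels'][:,:,::-1])
E
```

```text
tooly 100.5 tcp [ 0.5164 -0.2069  0.1366] d cm [ 1.84 42.74 -1.71] twist 1.7 t 17.4 open 0.15 q1,q6 [-0.59 -2.35]
```

View pics/w3.png

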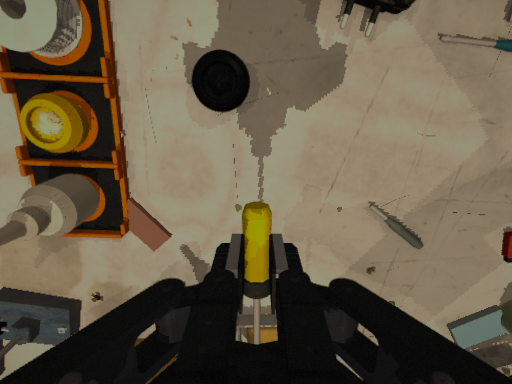

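w3 shows the driver held straight, with the handle end at (257,204) and the collar at (257,290). I'll measure the handle end relative to the TCP.

```bash
python3 - <<'E'
from h import *
np.set_printoptions(precision=4,suppress=True)
c=load('w3'); he=c['hand_eye']
hsv=cv2.cvtColor(c['pixels'],cv2.COLOR_RGB2HSV)
m=(hsv[...,0]>18)&(hsv[...,0]<34)&(hsv[...,1]>150)&(hsv[...,2]>70); m[:190]=0;m[300:]=0;m[:,:235]=0;m[:,285:]=0
vs,us=np.nonzero(m); print(us.min(),us.max(),vs.min(),vs.max())
q=np.array([he[:3,:3]@(ray(c,u,v)*c['depth'][v,u])+he[:3,3] for u,v in zip(us,vs) if c['depth'][v,u]>0])
q=q[abs(q[:,0])<.06]; print(len(q),np.percentile(q,[0,2,50,98,100],axis=0))
for v in (215,235,255,275):
    u=us[vs==v]; k=[he[:3,:3]@(ray(c,x,v)*c['depth'][v,x])+he[:3,3] for x in (u.min()+2,int(u.mean()),u.max()-2)]; print(v,np.array(k))
# tray from top0: solve tray yaw using walls: green mask at z=.012
c=load('top0'); hsv=cv2.cvtColor(c['pixels'],cv2.COLOR_RGB2HSV)
m=(hsv[...,0]>45)&(hsv[...,0]<75)&(hsv[...,1]>150); m[:160]=0;m[265:]=0;m[:,:110]=0;m[:,160:]=0
vs,us=np.nonzero(m); q=np.array([atz(c,u,v,.015)[:2] for u,v in zip(us,vs)]); print('tray',cv2.minAreaRect((q*1000).astype(np.float32)))
E
```

```text
237 271 202 282
1987 [[-0.0163 -0.0186  0.0145]
 [-0.015  -0.0073  0.0157]
 [ 0.0082 -0.0011  0.0176]
 [ 0.0247  0.0054  0.0252]
 [ 0.0251  0.0065  0.1359]]
215 [[ 0.0201 -0.0072  0.0211]
 [ 0.0216 -0.0011  0.0176]
 [ 0.0202  0.0054  0.0209]]
235 [[ 0.01   -0.0057  0.0191]
 [ 0.0112 -0.0011  0.0166]
 [ 0.01    0.004   0.0191]]
255 [[-0.0008 -0.0058  0.0179]
 [-0.0004 -0.0011  0.0172]
 [-0.0017  0.0041  0.0194]]
275 [[-0.013  -0.0059  0.0184]
 [-0.0116 -0.0011  0.0164]
 [-0.0128  0.0041  0.0182]]
tray ((456.8505859375, 220.95303344726562), (209.4247283935547, 44.34333038330078), 9.961328506469727)
```

Request:
servo_tool(motion=[[[0.4,4.5,-3,0.8,1],[0.8,9,-4.5,0.8,1],[1.2,13.5,-4.5,0.8,1],[1.6,18,-4.5,0.8,1],[2,22.5,-4.5,0.8,1]]])

```text
time_s: 17.9
eef_pos: [0.4504, 0.0146, 0.174]
eef_rot: [-0.001, -0.085, 0.996, 0.0]
wrist_force: [1.1, 1.2, -0.4]
opening: 0.15
grasp_force: 59.0
```

Request:
servo_tool(motion=[[[0.2,4.5,0,0,1],[0.2,9,0,0,1],[0.2,13,0,0,1],[0.2,17,0,0,1],[0.2,20,0,0,1]]])

```text
time_s: 18.4
eef_pos: [0.4146, 0.2116, 0.1738]
eef_rot: [-0.001, -0.085, 0.996, 0.0]
wrist_force: [0.5, 0.2, -0.2]
opening: 0.149
grasp_force: 59.0
```

```bash
python3 - <<'E'
from h import *
ctrl.camera('top')
plan(.4157,.2163,.08,99.7)
E
```

```text
tooly 99.8 tcp [0.4139 0.2144 0.1739] d cm [-0.23  0.13  9.39] twist 0.1 t 18.4 open 0.15 q1,q6 [ 0.22 -1.52]
```

Request:
servo_tool(motion=[[[-0.2,0.1,4,0,1],[-0.2,0.1,8,0,1],[-0.2,0.1,11,0,1],[-0.2,0.1,11.5,0,1],[-0.2,0.1,11.5,0,1]]])

```text
time_s: 18.95
eef_pos: [0.4168, 0.2106, 0.0589]
eef_rot: [-0.002, -0.085, 0.996, -0.0]
wrist_force: [-0.0, 0.4, 0.9]
opening: 0.149
grasp_force: 59.0
```

```bash
python3 - <<'E'
from h import *
ctrl.camera('top')
plan(.4157,.2163,.039,99.7)
s=ctrl.camera('scene'); np.save('pics/s4.npy',s); cv2.imwrite('pics/s4.png',cv2.resize(s['pixels'][125:225,90:210,::-1],(720,600),interpolation=cv2.INTER_CUBIC))
E
```

```text
tooly 99.7 tcp [0.4182 0.2109 0.0602] d cm [0.15 0.57 2.12] twist 0.0 t 19.0 open 0.15 q1,q6 [ 0.21 -1.53]
```

View pics/s4.png

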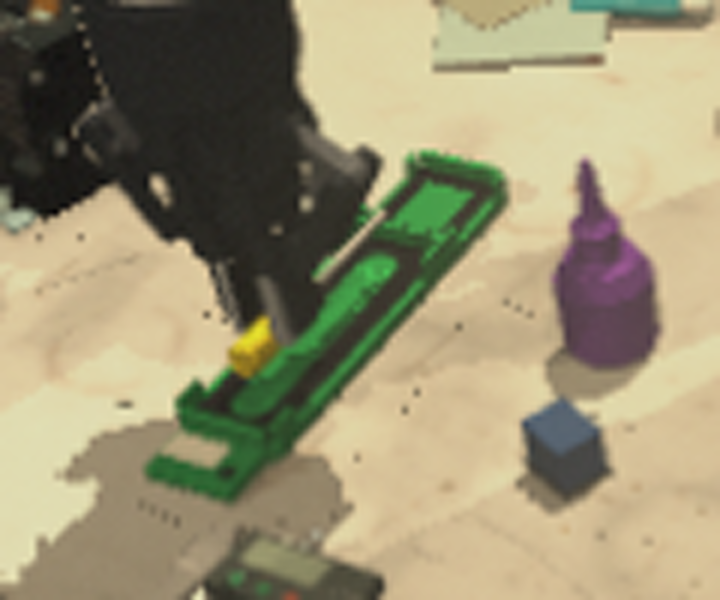

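s4 shows the driver above the long nest, with the handle at (250,348) and the shaft lined up along the nest. Lowering it.

Request:
servo_tool(motion=[[[0.1,0.4,1,0,1],[0.1,0.4,1.7,0,1],[0.1,0.4,2.0,0,1],[0.1,0.4,2.0,0,1],[0.1,0.4,2.0,0,1]]])

```text
time_s: 19.55
eef_pos: [0.4164, 0.2148, 0.04]
eef_rot: [-0.0, -0.085, 0.996, -0.0]
wrist_force: [0.1, -0.2, -0.6]
opening: 0.147
grasp_force: 59.0
```

```bash
python3 - <<'E'
from h import *
plan(.4157,.2163,.039,99.7); print(ctrl.get_obs()['wrist_force'])
E
```

```text
tooly 99.7 tcp [0.4164 0.2148 0.04  ] d cm [0.04 0.16 0.1 ] twist 0.0 t 19.6 open 0.15 q1,q6 [ 0.22 -1.52]
[ 0.13926833 -0.17081927 -0.64038042]
```

Now release, rise, and move over to the relay with the tool y axis at 73.4−90 = −16.6°, which is about 163.4°.

Request:
servo_tool(motion=[[[0,0.1,0.15,0,1],[0,0.1,0.15,0,0.4],[0,0.1,0.15,0,0.2],[0,0.1,0.15,0,0.2],[0,0.1,-2,0,0.2]]])

```text
time_s: 20.05
eef_pos: [0.414, 0.2152, 0.058]
eef_rot: [-0.003, -0.085, 0.996, -0.0]
wrist_force: [-0.5, 1.0, -0.2]
opening: 0.399
grasp_force: 0.0
```

Request:
servo_tool(motion=[[[0,0,-4,0,-0.3],[0,-1,-8,0,-0.3],[0,-5,-10,-8,-0.3],[0,-9,-10,-16,-0.3],[0,-12,-10,-24,-0.3]]])

```text
time_s: 20.55
eef_pos: [0.4372, 0.0971, 0.1612]
eef_rot: [0.001, -0.29, 0.957, -0.001]
wrist_force: [0.2, -0.4, -0.3]
opening: 0.649
grasp_force: 0.0
```

```bash
python3 - <<'E'
from h import *
np.set_printoptions(precision=4,suppress=True)
for n in('top','scene'):
    c=ctrl.camera(n); np.save('pics/d_'+n+'.npy',c); hsv=cv2.cvtColor(c['pixels'],cv2.COLOR_RGB2HSV)
    Q=np.array([[atz(c,u,v,.018) for u in range(512)] for v in range(384)])
    m=(Q[...,0]>.36)&(Q[...,0]<.5)&(Q[...,1]>.18)&(Q[...,1]<.27)&(hsv[...,0]>18)&(hsv[...,0]<34)&(hsv[...,1]>150)&(hsv[...,2]>70)
    q=Q[m][:,:2]; 
    if len(q)<10: print(n,len(q)); continue
    mu=q.mean(0); w,V=np.linalg.eigh(np.cov((q-mu).T)); a=V[:,1]; t=(q-mu)@a
    z=np.array([dep(c,u,v)[2] for v,u in zip(*np.nonzero(m))]); 
    print(n,len(q),mu,'ang',np.degrees(np.arctan2(a[1],a[0])),t.min(),t.max(),'top z',np.percentile(z,[50,95]))
plan(.4415,.0809,.12,163.4); plan(.4415,.0809,.12,73.4)
E
```

```text
top 86 [0.4039 0.2138] ang -162.89377659487906 -0.017595394585168296 0.015122362701040552 top z [0.0224 0.2454]
scene 102 [0.4139 0.2147] ang -164.7750022003189 -0.02634917111261164 0.026346203650404378 top z [0.0209 0.0251]
tooly 123.4 tcp [0.4373 0.0956 0.1604] d cm [ 0.46 -1.45  4.04] twist -40.0 t 20.6 open 0.65 q1,q6 [-0.05 -2.2 ]
tooly 123.4 tcp [0.4373 0.0956 0.1604] d cm [ 0.46 -1.45  4.04] twist 50.0 t 20.6 open 0.65 q1,q6 [-0.05 -2.2 ]
```

The driver's handle centre is at (.414,.215) and its top is at about the expected height. Now the relay, gripping across its 28 mm faces.

Request:
servo_tool(motion=[[[0.1,-0.4,0.5,8.5,-0.3],[0.2,-0.8,1,17,-0.3],[0.3,-1.2,2,25.5,-0.3],[0.4,-1.4,3,34,-0.3],[0.5,-1.4,4,42.5,-0.3]]])

```text
time_s: 21.15
eef_pos: [0.4397, 0.0845, 0.1194]
eef_rot: [-0.0, 0.084, 0.996, 0.0]
wrist_force: [0.1, 1.0, 0.1]
opening: 0.651
grasp_force: 0.0
```

Request:
servo_tool(motion=[[[0,0,0,7.5,-0.3],[0,0,0,7.5,-0.3],[0,0,0,7.5,-0.3]]])

```text
time_s: 21.45
eef_pos: [0.4398, 0.0845, 0.1199]
eef_rot: [-0.0, 0.143, 0.99, 0.0]
wrist_force: [-0.2, 0.1, -0.4]
opening: 0.65
grasp_force: 0.0
```

```bash
python3 - <<'E'
from h import *
plan(.4415,.0809,.03,73.4)
c=ctrl.camera('top'); P=np.array([[dep(c,u,v) for u in range(512)] for v in range(384)])[c['depth']>0]
plan(.4415,.0809,.03,73.4)
E
```

```text
tooly 73.5 tcp [0.4398 0.0845 0.1199] d cm [-0.27 -0.3   8.99] twist 0.1 t 21.4 open 0.65 q1,q6 [-0.08 -1.36]
tooly 73.5 tcp [0.4399 0.0844 0.12  ] d cm [-0.25 -0.29  9.  ] twist 0.1 t 21.5 open 0.65 q1,q6 [-0.08 -1.36]
```

Request:
servo_tool(motion=[[[-0.3,-0.3,4,0,-0.3],[-0.3,-0.3,8,0,-0.3],[-0.3,-0.3,8.9,0,-0.3],[-0.3,-0.3,8.9,0,0.3],[-0.3,-0.3,8.9,0,1]]])

```text
time_s: 22.0
eef_pos: [0.4429, 0.0803, 0.0322]
eef_rot: [0.001, 0.144, 0.99, 0.0]
wrist_force: [-2.7, 0.4, 10.5]
opening: 0.321
grasp_force: 20.2
```

Request:
servo_tool(motion=[[[0,0,0,0,1],[0,0,0,0,1],[0,0,0,0,1],[0,0,-1,0,1],[0,0,-2,0,1]]])

```text
time_s: 22.5
eef_pos: [0.4418, 0.0803, 0.0518]
eef_rot: [-0.0, 0.145, 0.99, -0.0]
wrist_force: [0.0, -0.5, 0.1]
opening: 0.304
grasp_force: 59.1
```

Request:
servo_tool(motion=[[[0,0,-4,0,1],[0,0,-8,0,1],[0,0,-11,-8,1],[-1,4,-11,-16,1],[-2,8,-11,-24,1]]])

```text
time_s: 23.0
eef_pos: [0.4857, 0.1515, 0.1642]
eef_rot: [0.003, -0.066, 0.998, -0.0]
wrist_force: [1.5, -1.2, 0.1]
opening: 0.311
grasp_force: 59.2
```

```bash
python3 - <<'E'
from h import *
ctrl.camera('top')
plan(.5378,.2374,.16,99.7)
E
```

```text
tooly 98.1 tcp [0.4879 0.156  0.1638] d cm [-6.08  7.35  0.45] twist -1.6 t 23.1 open 0.31 q1,q6 [ 0.08 -1.64]
```

Request:
servo_tool(motion=[[[-3,3.6,0,-1.6,1],[-6,7.2,1,-1.6,1],[-6,7.2,4.5,-1.6,1],[-6,7.2,8,-1.6,1],[-6,7.2,8,-1.6,1]]])

```text
time_s: 23.55
eef_pos: [0.5301, 0.2298, 0.0766]
eef_rot: [-0.005, -0.079, 0.997, -0.001]
wrist_force: [-2.1, 0.1, -0.5]
opening: 0.307
grasp_force: 59.3
```

```bash
python3 - <<'E'
from h import *
s=ctrl.camera('scene'); cv2.imwrite('pics/s5.png',cv2.resize(s['pixels'][125:225,90:210,::-1],(720,600),interpolation=cv2.INTER_CUBIC))
plan(.5378,.2374,.042,99.7)
E
```

```text
tooly 99.0 tcp [0.532  0.2299 0.0793] d cm [-0.71  0.65  3.72] twist -0.7 t 23.6 open 0.31 q1,q6 [ 0.2  -1.52]
```

View pics/s5.png

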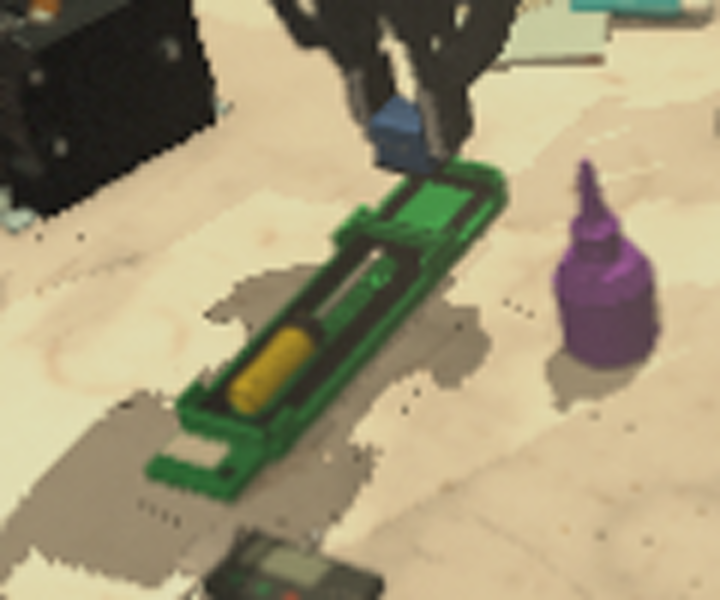

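s5 shows the driver lying in the long nest with its handle at (272,370), and the relay held at (405,135) near the short nest at (435,205). I'll centre it and lower.

Request:
servo_tool(motion=[[[-0.6,0.6,0,-0.7,1],[-0.6,0.6,1.5,-0.7,1],[-0.6,0.6,2.6,-0.7,1],[-0.6,0.6,2.6,-0.7,1],[-0.6,0.6,2.6,-0.7,1]]])

```text
time_s: 24.1
eef_pos: [0.5388, 0.2369, 0.0546]
eef_rot: [-0.001, -0.084, 0.996, -0.0]
wrist_force: [0.3, -0.2, 0.1]
opening: 0.31
grasp_force: 59.4
```

```bash
python3 - <<'E'
from h import *
ctrl.camera('top')
plan(.5378,.2374,.041,99.7)
E
```

```text
tooly 99.7 tcp [0.5392 0.237  0.055 ] d cm [0.13 0.06 1.4 ] twist -0.0 t 24.1 open 0.31 q1,q6 [ 0.21 -1.53]
```

Request:
servo_tool(motion=[[[0.1,0,0.8,0,1],[0.1,0,1.2,0,1],[0.1,0,1.4,0,1],[0.1,0,1.4,0,1]]])

```text
time_s: 24.55
eef_pos: [0.538, 0.2369, 0.0407]
eef_rot: [-0.0, -0.084, 0.996, -0.0]
wrist_force: [0.4, 0.5, 0.2]
opening: 0.312
grasp_force: 59.5
```

Request:
servo_tool(motion=[[[0,0,0.15,0,1],[0,0,0.15,0,1],[0,0,0.15,0,0.2],[0,0,0.15,0,0],[0,0,0.15,0,0]]])

```text
time_s: 25.05
eef_pos: [0.5382, 0.237, 0.0393]
eef_rot: [-0.0, -0.084, 0.996, 0.0]
wrist_force: [-0.5, 0.9, 0.0]
opening: 0.505
grasp_force: 0.0
```

Request:
servo_tool(motion=[[[0,0,-3,0,0],[0,0,-7,0,0],[0,0,-11,0,0],[3,-1,-14,0,0],[7,-3,-14,0,0]]])

```text
time_s: 25.55
eef_pos: [0.4777, 0.1965, 0.1846]
eef_rot: [0.005, -0.085, 0.996, 0.001]
wrist_force: [0.5, -0.8, 0.5]
opening: 0.501
grasp_force: 0.0
```

Request:
servo_tool(motion=[[[3,-4,0,0,0],[6,-8,0,0,0],[8,-12,0,0,0],[8,-16,0,0,0],[8,-20,0,0,0]]])

```text
time_s: 26.05
eef_pos: [0.4286, -0.0164, 0.1798]
eef_rot: [0.001, -0.084, 0.996, -0.0]
wrist_force: [1.6, -0.0, -0.1]
opening: 0.502
grasp_force: 0.0
```

```bash
python3 - <<'E'
from h import *
np.set_printoptions(precision=4,suppress=True)
c=save('top','topf'); s=save('scene','sf')
P=lambda c:np.array([[dep(c,u,v) for u in range(512)] for v in range(384)])
hsv=cv2.cvtColor(c['pixels'],cv2.COLOR_RGB2HSV)
Q=P(c); Q0=P(load('top0'))
m=(abs(Q[...,0]-.538)<.03)&(abs(Q[...,1]-.237)<.025)&(hsv[...,0]>100)&(hsv[...,0]<130)&(hsv[...,1]>80)
q=Q[m]; print('relay',len(q),q.min(0),q.max(0),np.median(q,0))
b=lambda Q:(lambda q:(len(q),np.median(q,0)))(Q[(abs(Q[...,0]-.595)<.035)&(abs(Q[...,1]-.067)<.035)&(Q[...,2]>.03)&(Q[...,2]<.1)])
print('cleaner',b(Q0),b(Q)); plan(.4,0,.2,99.7)
a=np.hstack([cv2.resize(c['pixels'][150:270,110:160],(250,600),interpolation=cv2.INTER_CUBIC),cv2.resize(c['pixels'][150:270,340:400],(300,600),interpolation=cv2.INTER_CUBIC),cv2.resize(s['pixels'][145:215,105:145],(250,600),interpolation=cv2.INTER_CUBIC)]); cv2.imwrite('pics/f.png',a[:,:,::-1])
E
```

```text
relay 111 [0.5237 0.2193 0.0089] [0.5444 0.2498 0.037 ] [0.5342 0.2335 0.0326]
cleaner (195, array([0.5933, 0.0673, 0.0597])) (177, array([0.5943, 0.0668, 0.0623]))
tooly 99.4 tcp [ 0.43   -0.019   0.1801] d cm [ 2.65  2.36 -2.  ] twist -0.3 t 26.1 open 0.5 q1,q6 [-0.32 -2.05]
```

View pics/f.png

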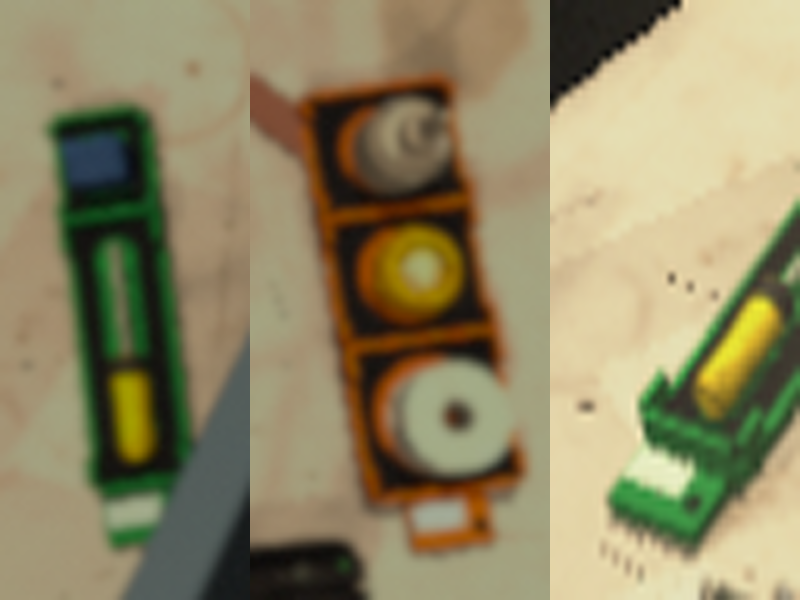

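The final crop shows every part flat in its nest: the relay top at z ≈ 0.032, the driver along its nest, and the flux bottle, tub and reel in the orange tray. The cleaner hasn't moved, so I'm handing in.

```bash
python3 -c "
from bench import ctrl
print(ctrl.hand_in())"
```

```text
the job is handed in; nothing more can be done
None
```

Both kits are made up and the job is handed in at about 26 s: all five parts measured or looked seated in their nests, the cleaner bottle is where it started, and the hand-in gave no verdict.

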